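Tuck the keypad guard under the titrator's drip flap and hold it down

ROBOT

A 6-joint arm with a two-finger parallel gripper is mounted at the origin on the work surface. World frame = base frame: x ahead of the robot, y to its left, z up, the work surface at z = 0. Lengths are in m, angles in rad, forces in N, time in s.
With the tool pointing down it reaches from about 0.35 to 0.775 m from the base axis. Payload 7.3 kg.
Tool frame: the origin (TCP) lies midway between the tips of the shut fingers; the grasp point (between the pads) lies 19 mm behind it; z points along the fingers, y is the line along which they close (so a half turn about z gives the same grasp; the last joint's range is limited). The gripper opens to 92 mm and grips with 3 to 60 N. Pads are 19 mm wide; open, the fingers measure 130 mm over their backs; the gripper's body (75 mm by 190 mm) begins 47 mm behind the grasp point.
Start: joints at [1.194, 0.342, 1.524, -0, 1.275, -0.146], TCP at [0.12, 0.511, 0.227] pointing down, gripper open.
Joint ranges: [-2.53, 2.53], [-0.77, 2.02], [0.04, 2.7], [-1, 4.14], [0.28, 2.66], [-3.11, 3.11]. Speed limits (rad/s): [2.57, 2.57, 3.14, 3.14, 3.14, 3.14].

INTERFACE

Orientations are given as [roll, pitch, yaw] about the fixed x, y, z axes, in that order (R = Rz(yaw) Ry(pitch) Rx(roll)).
In Python, from cell import robot, read_camera, camera_params, nets gives the robot as it stands. The module is installed in compiled form; this text tells all that it offers.
- The arm moves only by the tool step_arm, never from a script. Its argument "steps" is a list of rows, each an object of numbers: "x", "y", "z": the shift along the tool's x, y, z as a fraction of full scale; "rx", "ry", "rz": the turn, a rotation vector about the tool's x, y, z as a fraction of full scale; "claw": the opening, from -1 (shut) to 1 (fully open). In form: [{"x": .., "y": .., "z": .., "rx": .., "ry": .., "rz": .., "claw": ..}, ...]. A call has 1 to 12 rows; each row is the pose to reach, as a shift and turn from the pose commanded when the call began, along the tool's axes at that moment; what a row does not reach only later rows make up. Full scale, the value 1, is 750 mm for a shift and pi/4 rad for a turn. A row lasts 1/12 s, in which the tool goes at most 41.7 mm and 7.16 degrees, less where a joint would pass 70% of its speed; a pose out of reach is approached as far as the arm can. A call with a number of a shift or a turn outside -1 to 1 is refused whole. A call with a gripper value outside its range is refused whole. The fingers move at their own pace and stop on an object; "squeeze" is the grip in N (left out, the last holds). Time passes only in rows, so rows that repeat a pose let the fingers close. It gives the time, the measured TCP pose, the force, the opening and the grip force at its end, in the units of the state.
- robot.observe(): the state, without advancing time (a new reading comes with each control period).
- read_camera(name): name is "scene" or "top"; returns (picture, depth): 384x512x3 uint8, blue, green, red; 384x512 float32, m along the optical axis (not along the pixel's ray), 0 where there is no reading.
- camera_params(name): a dict with "fx", "fy", "cx", "cy" (pixels), "k1" (the pictures are not rectified: a ray, as slopes to the right and down, at radius r is drawn at 1 + k1 r^2 times it, then the intrinsics apply), "R" (3x3) and "t" (3): a world point X has camera coordinates R X + t. Camera axes: x right, y down, z forward; pixel columns grow to the right and rows downward; lengths in m; the calibration is good to about 2 mm. A picture is of the moment at which its call begins. camera_params takes no time and is no camera call.
- robot.hand_in(): hands the job in; it is judged then, once.
Trained networks look in the newest picture that a camera, given by its name, has taken for a name from the list of things; names that differ only in an ending like _2 or _b are one class to them, and where a whole thing is asked for, a point or a joint stands for the part that bears it (a point fixed in the world has none). Each returns a list of dicts, best first, with "conf" (0 to 1); they miss things now and then, are a little off and sometimes report something else, mostly with a low value. They report only what shows in the picture. A call takes as long as a camera call.
- nets.masks_of(camera, query): "region" (384x512 bool, what is visible of it) and "box" ([left, top, right, bottom] in pixels, round what is visible of it).
- nets.landmark_of(camera, query): "pixel" ([row, column] in pixels: a listed point, or the origin of a listed thing).
The state is a dict: "time": time; "qpos": joint angles; "qvel": joint speeds; "joint_efforts": joint torques, N m; "tool_pos": TCP position; "tool_rot": TCP orientation; "contact_force": force on the tool from outside, world axes, zero at the start; "torque": the same for the moment, N m; "opening": finger opening in m; "grip_force": force on a finger pad.
Only numpy, scipy, OpenCV 4.12 (cv2) and the standard library are available. Lean on these libraries where they do the work, as an engineer would, in place of code of your own. Each camera call takes 0.05 s, during which the arm holds its last target. There are 200 camera calls.

TASK

Put the titrator into standby by pressing the red plunger on its deck right down to its stop, so that the keys are dead; then slide the plain edge of the blue keypad guard in under the grey drip flap, at least 2 cm along its whole width, without lifting the flap, so that the guard sits square over the keypad. Its adhesive strips need time to grab: finish while still holding the guard pressed flat on the deck with the gripper, with a push of about 10 N, and do not let go. Leave everything else on the bench where it stands.

Things in the scene. Friction and masses are not known exactly. Their poses are not given: they have to be found in the camera images.
- console: White titrator console, fixed, at a new place and yaw each time. Origin on the bench below its middle, x towards the burette tower, z up. Sloping deck in front (x = -190 to +55 mm); behind it the tower, 110 mm high, with burettes and tubes up to 320 mm; three grey knobs on the tower stand out to x = +37 mm, 97 mm and more above the bench. Total width y = -185 to +115 mm.
- deck: Flat white front deck of the console, sloping up 0.12 rad to the tower. Origin: on its surface straight below the middle of the flap's free edge, on the keypad's centre line. x up the slope (tucking direction), y left along the flap's edge, z square out. Surface z = 0, x = -200 (front edge, 35 mm above the bench) to +45 mm. Keypad printed at x = -122 to -15, y = -86 to +86 mm.
- flap (a joint): Grey drip flap with an orange free edge, 225 mm wide, 45 mm long, 3 mm thick, 60 g, hinged at the tower's foot, over the deck from x = 0 to 45 mm. 0 rad = down on its own stop, with a gap of 7 mm over the deck at its free edge, 11 mm at the hinge; it swings up freely if pushed from below (0.02 rad = 1 mm at the edge). Under it an 8 mm high fixed ledge at deck x = 35 mm stops the guard.
- flap_edge (a point): Middle of the lower side of the drip flap's free edge: 7 mm above the deck's origin when the flap is down.
- standby (a joint): Travel of the red standby plunger, m: 0 = up, 0.008 = down on its stop. It moves square into the deck against a spring that needs 6 N to reach the stop, and springs back when let go.
- standby_top (a point): Centre of the top of the red plunger head, 32 mm across, in a 48 mm black collar near the front right corner of the deck, about (-120, -148) mm in the deck's frame. When up, its top is 24 mm above the deck (the collar 12 mm).
- guard: Keypad guard: blue tinted clear rigid plate 160 (x) by 200 (y) by 4 mm, 0.16 to 0.26 kg, loose, flat on the bench. Origin: centre of its underside, z up. Its +x edge is the plain one that goes under the flap; along the -x edge runs a white drip lip 5 mm thick, top 12 mm above the underside. In the middle a solid white grip rib: x = -30 to +30, y = -6 to +6 mm, top 26 mm above the underside.
- guard_left (a point): Left corner of the guard's plain edge, on its underside: (80, 100, 0) mm in the guard's frame.
- guard_right (a point): Right corner of the guard's plain edge, on its underside: (80, -100, 0) mm in the guard's frame.
- can: Bystander: blue drink can, 66 mm across, 122 mm high, origin at the centre of its foot.
- beaker: Bystander: glass beaker, 72 mm across, 95 mm high, origin at the centre of its foot.
- jar: Bystander: amber jar, 54 mm across, 70 mm high, origin at the centre of its foot.
- wash: Bystander: white wash bottle with a red cap, 68 mm across, 165 mm high, origin at the centre of its foot.
- tape: Bystander: roll of yellow tape lying flat, 96 mm across, 22 mm high, origin at the centre of its underside.
- driver: Bystander: screwdriver with an orange handle lying on the bench, about 200 mm long along its x.

How it is judged:
On the way, in this order (a step that is already met when the one before it is completed fails the run):
1. the red standby plunger is pressed down to its stop (7 mm or more of its 8 mm) (value of joint standby above 0.007 m), for 0.1 s.
2. the guard's plain edge lies under the flap (both corners 17 mm or more past the flap's edge), square over the keypad (x of each of guard_left, guard_right in the frame of deck above 0.017 m and y of guard in the frame of deck between -0.015 and 0.015 m and angle between the y axis of guard and the y axis of deck, either way round below 0.08 rad), for 0.2 s.
At the end, for the whole second after the job is handed in: Both plain-edge corners 17 mm or more under the flap, guard within 15 mm of the keypad centre line and 0.08 rad of square, flat on the deck (corners under 3 mm up, tilt under 0.03 rad), flap under 0.06 rad, fingers still on the guard, which is at rest and presses on the deck with over 6 N (all of step 2 and z of each of guard_left, guard_right in the frame of deck below 0.003 m and angle between the z axis of guard and the z axis of deck, either way round below 0.03 rad and value of joint flap below 0.06 rad and contact force between guard and deck above 6 N and contact force between the fingers and guard above 3 N and linear speed of guard below 0.02 m/s); the arm keeps its last pose, push and grip.
It fails at once if the drip flap is lifted by more than 0.12 rad (about 5 mm at its edge) (value of joint flap above 0.12 rad).
It fails at once if a bystander (can, beaker, jar, wash bottle, tape or screwdriver) is moved by more than 20 mm (distance of any of can, beaker, jar, wash, tape, driver from where it was at the start of the episode above 0.02 m).
It also fails if it takes over 51 s, if anything falls off the work surface, if the arm or the gripper's body presses on something with over 40 N, if the wrist force passes 120 N, or if a joint passes its speed limit or range.

## Working session

There is one attempt and no reset: what is moved stays moved. The work goes in short steps, Python scripts to look and compute and a tool call to move; the robot and the scene stay as the last step left them, time stands still between calls to the robot, and variables do not carry over. Pictures are saved under pics/ and viewed, at most 10 in all, crops included, and the job is handed in when it is done.

Besides the shell and the picture viewer there is one more tool, called by a JSON object that holds its "name" and its "arguments". step_arm: Moves the arm, as the interface text tells. Its arguments: {"type":"object","properties":{"steps":{"type":"array","items":{"type":"object","properties":{"x":{"type":"number","minimum":-1,"maximum":1},"y":{"type":"number","minimum":-1,"maximum":1},"z":{"type":"number","minimum":-1,"maximum":1},"rx":{"type":"number","minimum":-1,"maximum":1},"ry":{"type":"number","minimum":-1,"maximum":1},"rz":{"type":"number","minimum":-1,"maximum":1},"claw":{"type":"number"}}}},"squeeze":{"type":"number"}},"required":["steps"]}

```bash
mkdir -p pics
cat > h.py <<'E'
import numpy as np, cv2
from cell import robot, read_camera, camera_params, nets
from scipy.spatial.transform import Rotation as Ro
def cloud(cam,d):
    p=camera_params(cam); v,u=np.mgrid[0:384,0:512]
    pts=np.stack([u.ravel(),v.ravel()],1).astype(np.float64)
    x,y=und(p,pts)
    X=np.stack([x,y,np.ones_like(x)],1)*d.ravel()[:,None]
    W=(X-np.array(p["t"]))@np.array(p["R"])
    return W.reshape(384,512,3)
def und(p,pts):
    xd=(pts[:,0]-p["cx"])/p["fx"]; yd=(pts[:,1]-p["cy"])/p["fy"]
    x,y=xd.copy(),yd.copy()
    for _ in range(20):
        s=1+p["k1"]*(x*x+y*y); x,y=xd/s,yd/s
    return x,y
def atz(cam,rc,z):
    p=camera_params(cam); x,y=und(p,np.array([[rc[1],rc[0]]],float))
    R=np.array(p["R"]); o=-R.T@np.array(p["t"]); d=R.T@np.array([x[0],y[0],1])
    return o+d*(z-o[2])/d[2]
E
cat > a.py <<'E'
from h import *
for c in ("scene","top"):
    im,d=read_camera(c); cv2.imwrite(f"pics/{c}0.png",im); np.save(f"{c}.npy",d)
    W=cloud(c,d); p=camera_params(c); print(c,"cam at",-np.array(p["R"]).T@np.array(p["t"]))
    for q in ("standby_top","flap_edge","deck","console","guard","guard_left","guard_right"):
        for r in nets.landmark_of(c,q)[:1]:
            i,j=np.round(r["pixel"]).astype(int); print(c,q,r["pixel"],round(r["conf"],2),W[i,j].round(4))
    for q in ("can","beaker","jar","wash","tape","driver","guard","flap"):
        for r in nets.masks_of(c,q)[:1]:
            m=r["region"]&(d>0); P=W[m]; print(c,q,round(r["conf"],2),r["box"],P.mean(0).round(3),P.min(0).round(3),P.max(0).round(3)); np.save(f"m_{c}_{q}.npy",m)
print(robot.observe())
E
python3 a.py
```

```text
scene cam at [ 1.07705349 -0.66456659  0.93968001]
scene standby_top [210.6, 288.1] 0.56 [ 0.6654 -0.0037  0.0664]
scene flap_edge [170.3, 279.1] 0.56 [0.5239 0.1466 0.0595]
scene deck [170.2, 278.9] 0.72 [0.5239 0.1466 0.0595]
scene console [181.7, 279.3] 0.59 [0.5583 0.0981 0.056 ]
scene guard [253.2, 185.2] 0.61 [ 0.4819 -0.2942  0.0121]
scene guard_left [221.3, 182.5] 0.71 [ 0.3727 -0.2046  0.0017]
scene guard_right [255.8, 230.5] 0.75 [ 0.5937 -0.2132 -0.0017]
scene can 0.46 [339.7, 128.0, 352.9, 148.2] [0.65  0.422 0.098] [ 0.606  0.291 -0.006] [0.706 0.594 0.239]
scene beaker 0.76 [134.3, 298.7, 172.1, 339.3] [ 0.587 -0.499  0.057] [ 0.495 -0.536 -0.002] [ 0.627 -0.44   0.099]
scene jar 0.83 [275.8, 247.5, 291.7, 277.5] [ 0.758 -0.161  0.051] [ 0.728 -0.181 -0.001] [ 0.78  -0.128  0.076]
scene wash 0.71 [321.0, 100.4, 335.3, 139.0] [0.531 0.467 0.101] [ 0.434  0.245 -0.002] [0.653 0.699 0.245]
scene tape 0.71 [240.5, 137.2, 263.2, 156.6] [0.313 0.247 0.016] [ 0.262  0.2   -0.002] [0.361 0.295 0.027]
scene guard 0.92 [146.5, 224.7, 227.2, 289.3] [ 0.48  -0.288  0.006] [ 0.366 -
[... 1342 characters left out ...]
6]
{'time': 1.6, 'qpos': array([ 1.19398903e+00,  3.42013588e-01,  1.52405275e+00, -2.01104093e-07,
        1.27540917e+00, -1.46015011e-01]), 'qvel': array([-1.55961344e-04,  7.32284070e-04, -1.12782080e-03, -3.96272676e-04,
       -1.51209851e-03, -1.29468133e-05]), 'joint_efforts': array([ 3.88913404e-04, -4.31128550e+01, -2.44481546e+01,  7.18449242e-02,
        4.83424938e-02, -5.03259301e-06]), 'tool_pos': array([0.12009343, 0.51111906, 0.22674997]), 'tool_rot': array([3.14147679e+00, 1.72336830e-05, 2.91080043e+00]), 'contact_force': array([-0.51813143,  0.23079858, -0.87328409]), 'torque': array([0.02564067, 0.01997177, 0.0337127 ]), 'grip_force': 0.0, 'opening': 0.09148255269578273}
```

Run:
```python
from h import *
im=cv2.imread("pics/scene0.png"); cv2.imwrite("pics/v1.png",cv2.resize(im[90:310,60:420],(800,489),interpolation=cv2.INTER_CUBIC))
im=cv2.imread("pics/top0.png"); cv2.imwrite("pics/v2.png",cv2.resize(im[110:270,110:420],(800,413),interpolation=cv2.INTER_CUBIC))
```

```text
(no output)
```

View pics/v1.png

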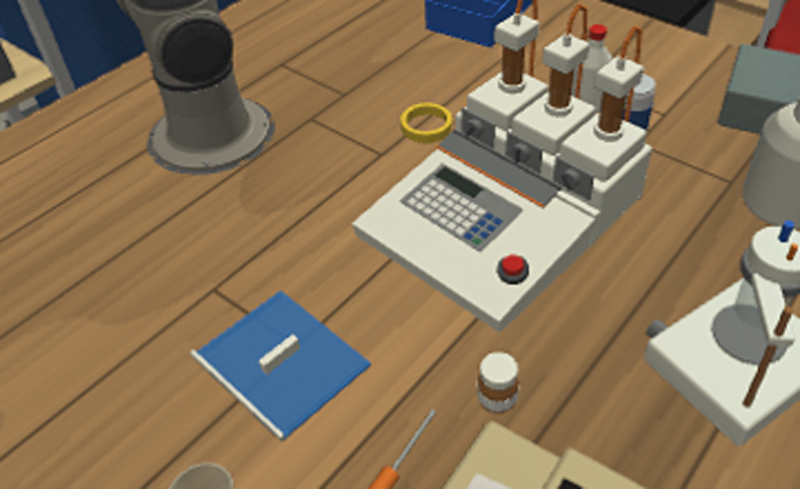

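View pics/v2.png

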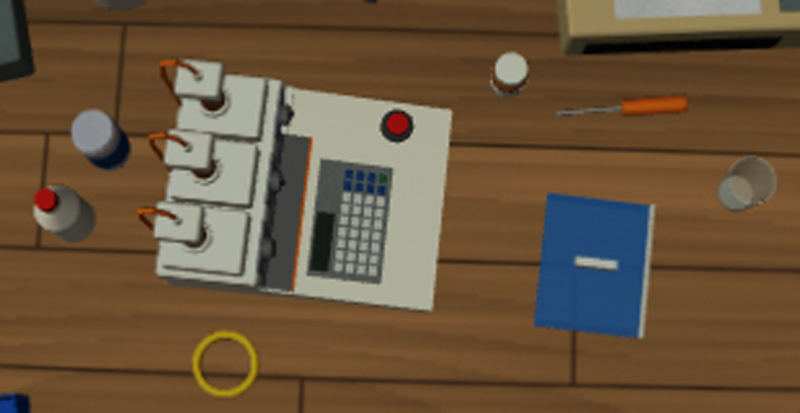

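```bash
cat > b.py <<'E'
from h import *
for c in ("scene","top"):
    im=cv2.imread(f"pics/{c}0.png"); d=np.load(f"{c}.npy"); W=cloud(c,d)
    hsv=cv2.cvtColor(im,cv2.COLOR_BGR2HSV); H,S,V=[hsv[...,i].astype(int) for i in range(3)]
    inr=lambda a,b:(W[...,0]>a[0])&(W[...,0]<b[0])&(W[...,1]>a[1])&(W[...,1]<b[1])
    red=((H<6)|(H>172))&(S>150)&inr((.6,-.08),(.75,.08))
    org=(H>=4)&(H<16)&(S>110)&inr((.38,.08),(.68,.2))&(W[...,2]>.05)
    blu=(H>95)&(H<125)&(S>100)&inr((.3,-.45),(.7,-.15))
    P=lambda m,z:np.array([atz(c,x,z) for x in np.argwhere(m)])[:,:2]
    r=P(red,.067); print(c,"red",len(r),r.mean(0),r.min(0),r.max(0))
    o=P(org,.067); l=cv2.fitLine(o.astype(np.float32),cv2.DIST_HUBER,0,.001,.001).ravel(); pr=(o-l[2:])@l[:2]
    print("orange",len(o),"dir",np.degrees(np.arctan2(l[1],l[0])),l[2:]+l[:2]*(pr.min()+pr.max())/2,"len",np.ptp(pr))
    b=P(blu,.004); rc=cv2.minAreaRect((b*1000).astype(np.float32)); print("guard",len(b),rc,cv2.boxPoints(rc).round(1).tolist())
    whi=(S<60)&(V>150)&inr((.43,-.33),(.53,-.25))&(W[...,2]>.005); w=P(whi,.024); rc=cv2.minAreaRect((w*1000).astype(np.float32)); print("rib",len(w),rc)
    D=inr((.36,-.1),(.75,.3))&(S<60)&(V>150)&(W[...,2]>.03)&(W[...,2]<.062); Q=W[D]; A=np.c_[Q[:,:2],np.ones(len(Q))]
    for _ in range(5):
        s=np.linalg.lstsq(A,Q[:,2],rcond=None)[0]; k=abs(A@s-Q[:,2])<.005; A,Q=A[k],Q[k]
    print("deck",len(Q),s,"slope",np.hypot(*s[:2]),np.degrees(np.arctan2(s[1],s[0])))
E
python3 b.py
```

```text
scene red 70 [0.66663893 0.00778586] [ 0.65069892 -0.01116234] [0.68131967 0.0254397 ]
orange 74 dir -4.311447 [0.52404762 0.14714724] len 0.2214096061387194
guard 2386 ((475.283447265625, -281.2272033691406), (152.1987762451172, 199.218505859375), 84.72384643554688) [[369.1000061035156, -347.79998779296875], [567.5, -366.20001220703125], [581.5, -214.60000610351562], [383.1000061035156, -196.3000030517578]]
rib 68 ((473.1459655761719, -283.74114990234375), (60.302860260009766, 13.150470733642578), 85.28846740722656)
deck 3085 [0.00676502 0.11951104 0.03871512] slope 0.11970235638396191 86.76018375580139
top red 59 [0.6637448  0.01266663] [ 0.65026251 -0.00344457] [0.67793835 0.02662864]
orange 72 dir -4.372198 [0.52782628 0.145878  ] len 0.22308767904066884Traceback (most recent call last):
  File "b.py", line 13, in <module>
    b=P(blu,.004); rc=cv2.minAreaRect((b*1000).astype(np.float32)); print("guard",len(b),rc,cv2.boxPoints(rc).round(1).tolist())
  File "b.py", line 9, in <lambda>
    P=lambda m,z:np.array([atz(c,x,z) for x in np.argwhere(m)])[:,:2]
                           ~~~^^^^^^^
  File "h.py", line 18, in atz
    p=camera_params(cam); x,y=und(p,np.array([[rc[1],rc[0]]],float))
ValueError: time passes only in moves, steps and waits
```

```bash
cat >> h.py <<'E'
_cp={}
_c=camera_params
def camera_params(c):
    if c not in _cp:_cp[c]=_c(c)
    return _cp[c]
YD=np.radians(85.66); O=np.array([.526,.1465,.0589])
def RD(): return (Ro.from_euler('z',YD)*Ro.from_euler('y',-.12)).as_matrix()
def deck(x,y,z): return O+RD()@np.array([x,y,z])
FLIP=Ro.from_euler('x',np.pi)
def down(yaw,tilt=0.): return Ro.from_euler('z',yaw)*Ro.from_euler('y',-tilt)*FLIP
def rel(p,R,base=None):
    if base is None:
        s=robot.observe(); base=(s["tool_pos"],Ro.from_euler('xyz',s["tool_rot"]))
    b,B=base; d=B.inv().apply(np.array(p)-b)/.75; r=(B.inv()*R).as_rotvec()/(np.pi/4)
    print("xyz",d.round(4),"r",r.round(4))
E
python3 - <<'E'
from h import *
rel((.25,.28,.227),down(2.5)); rel((.37,.03,.227),down(2.2)); rel((.45,-.02,.227),down(2.2))
print(deck(-120,-148,24) if 0 else deck(-.12,-.148,.024))
E
sed -i 's/for c in ("scene","top")/import h\nfor c in ("scene","top")/' b.py; python3 b.py | sed -n 6,20p
```

```text
xyz [-0.2391 -0.2604 -0.0004] r [ 1.00e-04 -0.00e+00  5.23e-01]
xyz [-4.711e-01 -5.483e-01 -4.000e-04] r [ 1.00e-04 -0.00e+00  9.05e-01]
xyz [-5.902e-01 -5.888e-01 -4.000e-04] r [ 1.00e-04 -0.00e+00  9.05e-01]
[0.66434252 0.01363985 0.06836194]
top red 59 [0.6637448  0.01266663] [ 0.65026251 -0.00344457] [0.67793835 0.02662864]
orange 72 dir -4.372198 [0.52782628 0.145878  ] len 0.22308767904066884
guard 1972 ((475.5469665527344, -280.90509033203125), (153.4130859375, 199.1773223876953), 84.75938415527344) [[369.3999938964844, -348.20001220703125], [567.7000122070312, -366.3999938964844], [581.7000122070312, -213.60000610351562], [383.3999938964844, -195.39999389648438]]
rib 38 ((475.640625, -283.0993957519531), (57.11146545410156, 9.294855117797852), 85.22042083740234)
deck 2099 [0.00785819 0.11328568 0.03758991] slope 0.1135578997396122 86.03197142283365
```

{"name": "step_arm", "arguments": {"steps": [{"x":-0.239,"y":-0.26,"rz":0.5,"claw":-1},{"x":-0.239,"y":-0.26,"rz":0.5,"claw":-1},{"x":-0.239,"y":-0.26,"rz":0.5,"claw":-1},{"x":-0.239,"y":-0.26,"rz":0.5,"claw":-1},{"x":-0.239,"y":-0.26,"rz":0.5,"claw":-1},{"x":-0.239,"y":-0.26,"rz":0.5,"claw":-1},{"x":-0.471,"y":-0.548,"rz":0.9,"claw":-1},{"x":-0.471,"y":-0.548,"rz":0.9,"claw":-1},{"x":-0.471,"y":-0.548,"rz":0.9,"claw":-1},{"x":-0.471,"y":-0.548,"rz":0.9,"claw":-1},{"x":-0.471,"y":-0.548,"rz":0.9,"claw":-1},{"x":-0.471,"y":-0.548,"rz":0.9,"claw":-1}]}}

```text
$.steps[0]: bad value
```

Run:
```python
from h import *
s=robot.observe(); print(s["time"],s["tool_pos"],s["tool_rot"],s["contact_force"])
n=RD()[:,2]; p=np.array([.6645,.0125,.0684])
print(n); rel(p+n*.06,down(YD,.12)); rel(p+n*.01,down(YD,.12))
```

```text
1.6 [0.12009343 0.51111906 0.22674997] [3.14147679e+00 1.72336830e-05 2.91080043e+00] [-0.51813143  0.23079858 -0.87328409]
[-0.00905921 -0.11936894  0.99280864]
xyz [-0.8602 -0.4906  0.1317] r [-0.108   0.1263  1.8003]
xyz [-0.859  -0.4828  0.1979] r [-0.108   0.1263  1.8003]
```

Probably all keys are required per row.

{"name": "step_arm", "arguments": {"steps": [{"x":-0.239,"y":-0.26,"z":0,"rx":0,"ry":0,"rz":0.5,"claw":-1},{"x":-0.239,"y":-0.26,"z":0,"rx":0,"ry":0,"rz":0.5,"claw":-1},{"x":-0.239,"y":-0.26,"z":0,"rx":0,"ry":0,"rz":0.5,"claw":-1},{"x":-0.239,"y":-0.26,"z":0,"rx":0,"ry":0,"rz":0.5,"claw":-1},{"x":-0.239,"y":-0.26,"z":0,"rx":0,"ry":0,"rz":0.5,"claw":-1},{"x":-0.239,"y":-0.26,"z":0,"rx":0,"ry":0,"rz":0.5,"claw":-1},{"x":-0.471,"y":-0.548,"z":0,"rx":0,"ry":0,"rz":0.9,"claw":-1},{"x":-0.471,"y":-0.548,"z":0,"rx":0,"ry":0,"rz":0.9,"claw":-1},{"x":-0.471,"y":-0.548,"z":0,"rx":0,"ry":0,"rz":0.9,"claw":-1},{"x":-0.471,"y":-0.548,"z":0,"rx":0,"ry":0,"rz":0.9,"claw":-1},{"x":-0.471,"y":-0.548,"z":0,"rx":0,"ry":0,"rz":0.9,"claw":-1},{"x":-0.471,"y":-0.548,"z":0,"rx":0,"ry":0,"rz":0.9,"claw":-1}]}}

```text
time: 2.6
tool_pos: [0.352, 0.0662, 0.2271]
tool_rot: [3.14, 0.001, 2.204]
contact_force: [0.4, 0.6, -0.6]
opening: 0.0161
grip_force: 0.0
```

Run:
```python
from h import *
s=robot.observe(); print(s["time"],s["tool_pos"],s["tool_rot"],s["contact_force"])
n=RD()[:,2]; p=np.array([.6645,.0125,.0684])
print(n); rel(p+n*.06,down(YD,.12)); rel(p+n*.01,down(YD,.12))
```

```text
2.6 [0.35200745 0.06616286 0.22711167] [3.14037686e+00 6.34552927e-04 2.20381031e+00] [ 0.40871735  0.59692599 -0.56233102]
[-0.00905921 -0.11936894  0.99280864]
xyz [-0.3114  0.2872  0.1327] r [-0.0524  0.1466  0.9014]
xyz [-0.3053  0.2923  0.1989] r [-0.0524  0.1466  0.9014]
```

{"name": "step_arm", "arguments": {"steps": [{"x":-0.311,"y":0.287,"z":0.06,"rx":-0.052,"ry":0.147,"rz":0.901,"claw":-1},{"x":-0.311,"y":0.287,"z":0.06,"rx":-0.052,"ry":0.147,"rz":0.901,"claw":-1},{"x":-0.311,"y":0.287,"z":0.06,"rx":-0.052,"ry":0.147,"rz":0.901,"claw":-1},{"x":-0.311,"y":0.287,"z":0.06,"rx":-0.052,"ry":0.147,"rz":0.901,"claw":-1},{"x":-0.311,"y":0.287,"z":0.06,"rx":-0.052,"ry":0.147,"rz":0.901,"claw":-1},{"x":-0.311,"y":0.287,"z":0.06,"rx":-0.052,"ry":0.147,"rz":0.901,"claw":-1},{"x":-0.311,"y":0.287,"z":0.06,"rx":-0.052,"ry":0.147,"rz":0.901,"claw":-1},{"x":-0.311,"y":0.287,"z":0.1327,"rx":-0.052,"ry":0.147,"rz":0.901,"claw":-1},{"x":-0.311,"y":0.287,"z":0.1327,"rx":-0.052,"ry":0.147,"rz":0.901,"claw":-1},{"x":-0.311,"y":0.287,"z":0.1327,"rx":-0.052,"ry":0.147,"rz":0.901,"claw":-1},{"x":-0.305,"y":0.292,"z":0.193,"rx":-0.052,"ry":0.147,"rz":0.901,"claw":-1},{"x":-0.305,"y":0.292,"z":0.193,"rx":-0.052,"ry":0.147,"rz":0.901,"claw":-1}]}}

```text
time: 3.6
tool_pos: [0.6603, 0.0143, 0.0774]
tool_rot: [-3.132, -0.121, 1.495]
contact_force: [-2.9, -0.3, -2.3]
opening: 0.0
grip_force: 0.0
```

Run:
```python
from h import *
s=robot.observe(); print(s["time"],s["tool_pos"],s["tool_rot"],s["contact_force"],s["opening"])
n=RD()[:,2]; p=np.array([.6645,.0125,.0684])
rel(p,down(YD,.12)); rel(p-n*.0085,down(YD,.12))
im,d=read_camera("scene"); cv2.imwrite("pics/p1.png",cv2.resize(im[130:290,220:420],(800,640))[:600])
```

```text
3.6 [0.66034317 0.0143287  0.07743952] [-3.13157909 -0.12066722  1.49480064] [-2.90637183 -0.31616263 -2.26308421] 1.021495777233923e-05
xyz [-0.0034  0.0058  0.0117] r [-0.0127 -0.0009 -0.0003]
xyz [-0.0035  0.0059  0.023 ] r [-0.0127 -0.0009 -0.0003]
```

View pics/p1.png

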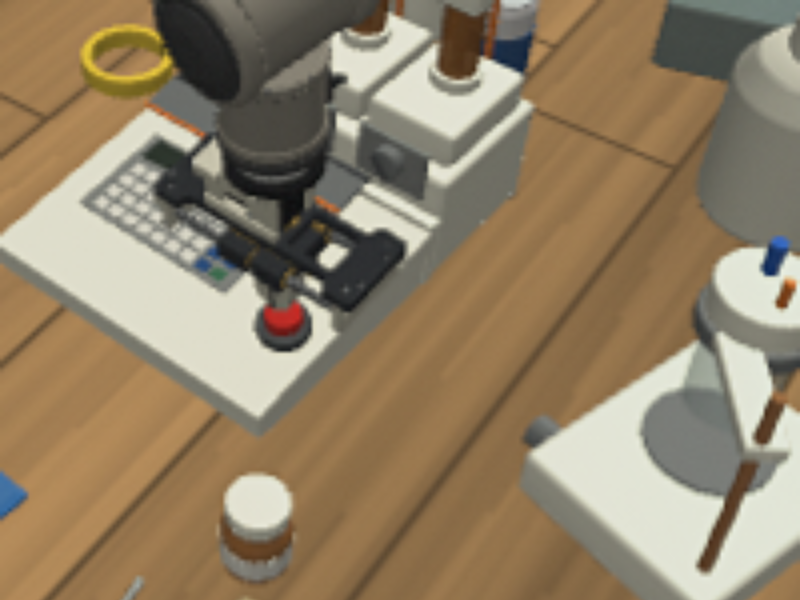

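{"name": "step_arm", "arguments": {"steps": [{"x":-0.0034,"y":0.004,"z":0.012,"rx":0,"ry":0,"rz":0,"claw":-1},{"x":-0.0034,"y":0.004,"z":0.018,"rx":0,"ry":0,"rz":0,"claw":-1},{"x":-0.0034,"y":0.004,"z":0.021,"rx":0,"ry":0,"rz":0,"claw":-1},{"x":-0.0034,"y":0.004,"z":0.023,"rx":0,"ry":0,"rz":0,"claw":-1},{"x":-0.0034,"y":0.004,"z":0.023,"rx":0,"ry":0,"rz":0,"claw":-1}]}}

```text
time: 4.07
tool_pos: [0.6673, 0.0123, 0.066]
tool_rot: [3.14, -0.12, 1.495]
contact_force: [1.0, -0.5, 3.0]
opening: 0.0004
grip_force: 1.5
```

Run:
```python
from h import *
s=robot.observe(); print(s["time"],s["tool_pos"],s["tool_rot"],s["contact_force"],(s["tool_pos"]-O)@RD())
```

```text
4.0667 [0.66726874 0.01233937 0.06598208] [ 3.14043855 -0.11962726  1.49547751] [ 0.95037112 -0.54800843  2.950629  ] [-0.12135247 -0.15101624  0.02176598]
```

{"name": "step_arm", "arguments": {"steps": [{"x":0,"y":0.002,"z":0.005,"rx":0,"ry":0,"rz":0,"claw":-1},{"x":0,"y":0.002,"z":0.008,"rx":0,"ry":0,"rz":0,"claw":-1},{"x":0,"y":0.002,"z":0.0095,"rx":0,"ry":0,"rz":0,"claw":-1},{"x":0,"y":0.002,"z":0.0095,"rx":0,"ry":0,"rz":0,"claw":-1}]}}

```text
time: 4.4
tool_pos: [0.6685, 0.013, 0.0606]
tool_rot: [3.141, -0.12, 1.496]
contact_force: [-5.9, -2.1, 18.7]
opening: 0.0002
grip_force: 9.4
```

Run:
```python
from h import *
s=robot.observe(); print(s["time"],s["tool_pos"],s["tool_rot"],s["contact_force"],(s["tool_pos"]-O)@RD())
```

```text
4.4 [0.66846331 0.01302349 0.06062803] [ 3.14087671 -0.11959136  1.49584774] [-5.87732673 -2.1320695  18.67306325] [-0.12122642 -0.15215563  0.01635795]
```

{"name": "step_arm", "arguments": {"steps": [{"x":0,"y":0,"z":0,"rx":0,"ry":0,"rz":0,"claw":-1},{"x":0,"y":0,"z":0,"rx":0,"ry":0,"rz":0,"claw":-1},{"x":0,"y":0,"z":-0.12,"rx":0,"ry":0,"rz":0,"claw":-1},{"x":0,"y":0,"z":-0.12,"rx":0,"ry":0,"rz":0,"claw":-1},{"x":0,"y":0,"z":-0.12,"rx":0,"ry":0,"rz":0,"claw":-1},{"x":0,"y":0,"z":-0.12,"rx":0,"ry":0,"rz":0,"claw":-1}]}}

```text
time: 4.9
tool_pos: [0.6693, 0.0022, 0.1508]
tool_rot: [3.136, -0.119, 1.496]
contact_force: [0.1, -0.4, 0.1]
opening: 0.0003
grip_force: 0.0
```

Run:
```python
from h import *
s=robot.observe(); print(s["time"],s["tool_pos"],s["tool_rot"],s["contact_force"],(s["tool_pos"]-O)@RD())
rel((.4752,-.2848,.12),down(1.479)); rel((.4752,-.2848,.05),down(1.479))
```

```text
4.9 [0.66927595 0.00215331 0.15080049] [ 3.13565059 -0.11947455  1.49581613] [ 0.07492674 -0.41918968  0.1402379 ] [-0.12113168 -0.15378853  0.10717214]
xyz [-0.403  -0.2293 -0.0084] r [ 0.0063 -0.1522  0.0209]
xyz [-0.4141 -0.2299  0.0843] r [ 0.0063 -0.1522  0.0209]
```

{"name": "step_arm", "arguments": {"steps": [{"x":-0.403,"y":-0.229,"z":-0.008,"rx":0,"ry":-0.152,"rz":0.021,"claw":0},{"x":-0.403,"y":-0.229,"z":-0.008,"rx":0,"ry":-0.152,"rz":0.021,"claw":0},{"x":-0.403,"y":-0.229,"z":-0.008,"rx":0,"ry":-0.152,"rz":0.021,"claw":0},{"x":-0.403,"y":-0.229,"z":-0.008,"rx":0,"ry":-0.152,"rz":0.021,"claw":0},{"x":-0.403,"y":-0.229,"z":-0.008,"rx":0,"ry":-0.152,"rz":0.021,"claw":0},{"x":-0.403,"y":-0.229,"z":-0.008,"rx":0,"ry":-0.152,"rz":0.021,"claw":0},{"x":-0.403,"y":-0.229,"z":-0.008,"rx":0,"ry":-0.152,"rz":0.021,"claw":0},{"x":-0.403,"y":-0.229,"z":-0.008,"rx":0,"ry":-0.152,"rz":0.021,"claw":0},{"x":-0.403,"y":-0.229,"z":-0.008,"rx":0,"ry":-0.152,"rz":0.021,"claw":0},{"x":-0.414,"y":-0.23,"z":0.084,"rx":0,"ry":-0.152,"rz":0.021,"claw":0},{"x":-0.414,"y":-0.23,"z":0.084,"rx":0,"ry":-0.152,"rz":0.021,"claw":0},{"x":-0.414,"y":-0.23,"z":0.084,"rx":0,"ry":-0.152,"rz":0.021,"claw":0}]}}

```text
time: 5.9
tool_pos: [0.4682, -0.2814, 0.0409]
tool_rot: [-3.128, -0.008, 1.478]
contact_force: [-0.7, 0.9, -0.6]
opening: 0.0461
grip_force: 0.0
```

Run:
```python
from h import *
im,d=read_camera("scene"); cv2.imwrite("pics/p2.png",cv2.resize(im[200:320,120:280],(800,600)))
s=robot.observe(); print(s["time"],s["tool_pos"],s["tool_rot"],s["contact_force"],s["opening"])
rel((.4752,-.2848,.007),down(1.479))
```

```text
5.95 [ 0.46992018 -0.2822805   0.04378472] [-3.13148015 -0.0057238   1.47864886] [-0.14156406 -0.67680564  0.52672481] 0.04584872505900621
xyz [-0.003   0.0078  0.049 ] r [-0.0129 -0.0073 -0.0004]
```

View pics/p2.png

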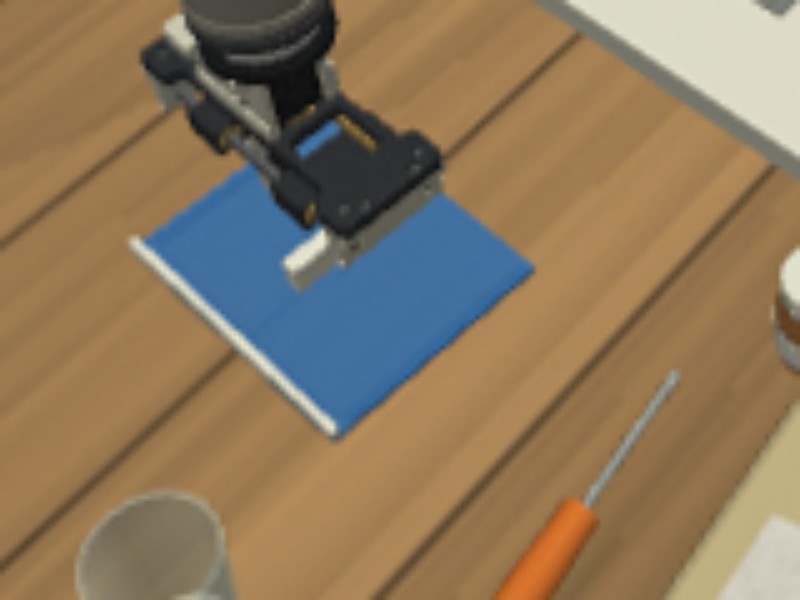

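{"name": "step_arm", "arguments": {"steps": [{"x":0,"y":0,"z":0,"rx":0,"ry":0,"rz":0,"claw":0},{"x":0,"y":0,"z":0,"rx":0,"ry":0,"rz":0,"claw":0},{"x":0,"y":0,"z":0,"rx":0,"ry":0,"rz":0,"claw":0}]}}

```text
time: 6.2
tool_pos: [0.4736, -0.2846, 0.049]
tool_rot: [-3.141, 0.001, 1.48]
contact_force: [0.1, 0.1, -0.3]
opening: 0.0457
grip_force: 0.0
```

Run:
```python
from h import *
s=robot.observe(); print(s["time"],s["tool_pos"],s["tool_rot"],s["contact_force"],s["opening"])
rel((.4752,-.2848,.007),down(1.479))
```

```text
6.2 [ 0.47361788 -0.28456042  0.04898304] [-3.14144659e+00  1.05170210e-03  1.47984626e+00] [ 0.14433431  0.06026016 -0.32609573] 0.045712249508109426
xyz [-0.0001  0.0021  0.056 ] r [-0.0002  0.0013  0.0011]
```

{"name": "step_arm", "arguments": {"steps": [{"x":0,"y":0.002,"z":0.03,"rx":0,"ry":0,"rz":0,"claw":0},{"x":0,"y":0.002,"z":0.045,"rx":0,"ry":0,"rz":0,"claw":0},{"x":0,"y":0.002,"z":0.054,"rx":0,"ry":0,"rz":0,"claw":0},{"x":0,"y":0.002,"z":0.057,"rx":0,"ry":0,"rz":0,"claw":0},{"x":0,"y":0.002,"z":0.057,"rx":0,"ry":0,"rz":0,"claw":0},{"x":0,"y":0.002,"z":0.057,"rx":0,"ry":0,"rz":0,"claw":0}]}}

```text
time: 6.7
tool_pos: [0.4742, -0.2845, 0.0051]
tool_rot: [-3.14, -0.0, 1.479]
contact_force: [-0.5, -0.1, -0.4]
opening: 0.0459
grip_force: 0.0
```

{"name": "step_arm", "arguments": {"steps": [{"x":0,"y":0,"z":0,"rx":0,"ry":0,"rz":0,"claw":-1},{"x":0,"y":0,"z":0,"rx":0,"ry":0,"rz":0,"claw":-1},{"x":0,"y":0,"z":0,"rx":0,"ry":0,"rz":0,"claw":-1},{"x":0,"y":0,"z":0,"rx":0,"ry":0,"rz":0,"claw":-1},{"x":0,"y":0,"z":0,"rx":0,"ry":0,"rz":0,"claw":-1},{"x":0,"y":0,"z":0,"rx":0,"ry":0,"rz":0,"claw":-1}], "squeeze": 50}}

```text
time: 7.2
tool_pos: [0.474, -0.2844, 0.0047]
tool_rot: [-3.139, -0.0, 1.479]
contact_force: [1.0, -0.2, 0.2]
opening: 0.0114
grip_force: 50.0
```

Run:
```python
from h import *
rel((.474,-.2844,.13),down(1.479)); rel(deck(-.115,0,.07),down(YD,.12));rel(deck(-.105,0,.03),down(YD,.12))
```

```text
xyz [ 1.000e-04 -4.000e-04 -1.671e-01] r [-0.003  -0.0006 -0.    ]
xyz [ 0.4152  0.0186 -0.1464] r [-0.0017  0.1522 -0.0206]
xyz [ 0.4348  0.0184 -0.0951] r [-0.0017  0.1522 -0.0206]
```

{"name": "step_arm", "arguments": {"steps": [{"x":0,"y":0,"z":-0.03,"rx":0,"ry":0,"rz":0,"claw":-1},{"x":0,"y":0,"z":-0.08,"rx":0,"ry":0,"rz":0,"claw":-1},{"x":0,"y":0,"z":-0.13,"rx":0,"ry":0,"rz":0,"claw":-1},{"x":0.04,"y":0.002,"z":-0.167,"rx":0,"ry":0.02,"rz":0,"claw":-1},{"x":0.09,"y":0.005,"z":-0.167,"rx":0,"ry":0.05,"rz":-0.006,"claw":-1},{"x":0.14,"y":0.008,"z":-0.165,"rx":0,"ry":0.08,"rz":-0.01,"claw":-1},{"x":0.19,"y":0.01,"z":-0.16,"rx":0,"ry":0.1,"rz":-0.014,"claw":-1},{"x":0.24,"y":0.012,"z":-0.158,"rx":0,"ry":0.12,"rz":-0.018,"claw":-1},{"x":0.29,"y":0.014,"z":-0.155,"rx":0,"ry":0.152,"rz":-0.0206,"claw":-1},{"x":0.34,"y":0.016,"z":-0.152,"rx":0,"ry":0.152,"rz":-0.0206,"claw":-1},{"x":0.385,"y":0.018,"z":-0.148,"rx":0,"ry":0.152,"rz":-0.0206,"claw":-1},{"x":0.415,"y":0.0186,"z":-0.146,"rx":0,"ry":0.152,"rz":-0.0206,"claw":-1}]}}

```text
time: 8.2
tool_pos: [0.5159, 0.0272, 0.1137]
tool_rot: [-3.138, -0.121, 1.496]
contact_force: [-0.5, -0.8, -3.9]
opening: 0.0118
grip_force: 50.0
```

{"name": "step_arm", "arguments": {"steps": [{"x":0,"y":0,"z":0,"rx":0,"ry":0,"rz":0,"claw":-1},{"x":0,"y":0,"z":0,"rx":0,"ry":0,"rz":0,"claw":-1},{"x":0,"y":0,"z":0,"rx":0,"ry":0,"rz":0,"claw":-1},{"x":0,"y":0,"z":0,"rx":0,"ry":0,"rz":0,"claw":-1}]}}

```text
time: 8.53
tool_pos: [0.5165, 0.0233, 0.1142]
tool_rot: [-3.14, -0.12, 1.494]
contact_force: [0.1, 0.5, -2.8]
opening: 0.0115
grip_force: 50.0
```

```bash
cat > g.py <<'E'
# measure the guard pose on the blue mask from both cameras, in the deck frame
import sys; from h import *
def project(c,rcs,zd):  # pixel rays onto plane deck z=zd -> deck xy
    p=camera_params(c); x,y=und(p,rcs[:,::-1].astype(float)); R=np.array(p["R"]); o=-R.T@np.array(p["t"])
    d=np.c_[x,y,np.ones(len(x))]@R; D=RD(); o=(o-O)@D; d=d@D
    return (o+d*((zd-o[2])/d[:,2])[:,None])[:,:2]
s=robot.observe(); Rt=Ro.from_euler('xyz',s["tool_rot"]); t=(s["tool_pos"]-O)@RD()
print(s["time"],"tcp deck",t.round(4),"tcp axes err",(Ro.from_matrix(RD()).inv()*Rt*FLIP.inv()).as_rotvec().round(4),"F",(s["contact_force"]@RD()).round(1),s["grip_force"])
zt=t[2]-.0007  # plate top
for c in ("scene","top"):
    im,d=read_camera(c); cv2.imwrite(f"pics/{sys.argv[1]}_{c}.png",im)
    hsv=cv2.cvtColor(im,cv2.COLOR_BGR2HSV).astype(int); m=(hsv[...,0]>95)&(hsv[...,0]<125)&(hsv[...,1]>100)
    q=project(c,np.argwhere(m),zt); k=(abs(q[:,0]-t[0])<.1)&(abs(q[:,1]-t[1])<.115); q=q[k]
    # side edges and plain edge by percentiles in slices
    xs=[];
    for y0 in np.arange(-.09,.091,.015):
        w=q[abs(q[:,1]-t[1]-y0)<.0075]
        if len(w)>5: xs.append((y0,w[:,0].max()))
    xs=np.array(xs); print(c,len(q),"plain edge by y:",(xs*1000).round(0).tolist())
    ys=[]
    for x0 in np.arange(-.07,.071,.014):
        w=q[abs(q[:,0]-t[0]-x0)<.007]
        if len(w)>5: ys.append((x0*1000,w[:,1].min()*1000,w[:,1].max()*1000))
    print(" sides:",np.round(ys).tolist())
    o=(hsv[...,0]>=4)&(hsv[...,0]<16)&(hsv[...,1]>110); q=project(c,np.argwhere(o),.0085); q=q[(abs(q[:,0])<.02)&(abs(q[:,1])<.125)]
    if len(q)>5: print(" orange x",(np.median(q[:,0])*1000).round(1),"slope",np.polyfit(q[:,1],q[:,0],1)[0].round(4),"y",(q[:,1].min()*1000).round(1),(q[:,1].max()*1000).round(1))
E
python3 g.py h1
python3 - <<'E'
import cv2,sys; sys.path.insert(0,".")
im=cv2.imread("pics/h1_scene.png"); cv2.imwrite("pics/h1v.png",cv2.resize(im[110:270,210:410],(750,600)))
E
```

```text
8.5333 tcp deck [-0.1161  0.0002  0.0697] tcp axes err [ 0.0018  0.0003 -0.001 ] F [ 0.2 -0.  -2.8] 49.99816060066223
scene 1291 plain edge by y: [[-90.0, -36.0], [-75.0, -37.0], [-60.0, -36.0], [-45.0, -37.0], [-30.0, -104.0], [-15.0, -99.0], [0.0, -129.0], [15.0, -46.0], [30.0, -119.0], [45.0, -108.0], [60.0, -100.0], [75.0, -108.0], [90.0, -106.0]]
 sides: [[-70.0, -98.0, 97.0], [-56.0, -98.0, 99.0], [-42.0, -100.0, 100.0], [-28.0, -100.0, 100.0], [-14.0, -110.0, 99.0], [-0.0, -110.0, 100.0], [14.0, -110.0, 98.0], [28.0, -99.0, -45.0], [42.0, -99.0, -45.0], [56.0, -99.0, 12.0], [70.0, -99.0, 13.0]]
 orange x 1.2 slope -0.0214 y -109.1 -69.8
top 469 plain edge by y: [[-90.0, -38.0], [-75.0, -36.0], [-60.0, -35.0], [-45.0, -36.0], [-30.0, -35.0], [-15.0, -36.0], [0.0, -35.0], [15.0, -36.0], [30.0, -34.0], [45.0, -36.0], [60.0, -34.0], [75.0, -36.0], [90.0, -37.0]]
 sides: [[-70.0, -12.0, 22.0], [-56.0, -15.0, 19.0], [42.0, -97.0, -22.0], [56.0, -99.0, 71.0], [70.0, -98.0, 100.0]]
 orange x 0.5 slope -0.0049 y -113.3 124.7
```

View pics/h1v.png

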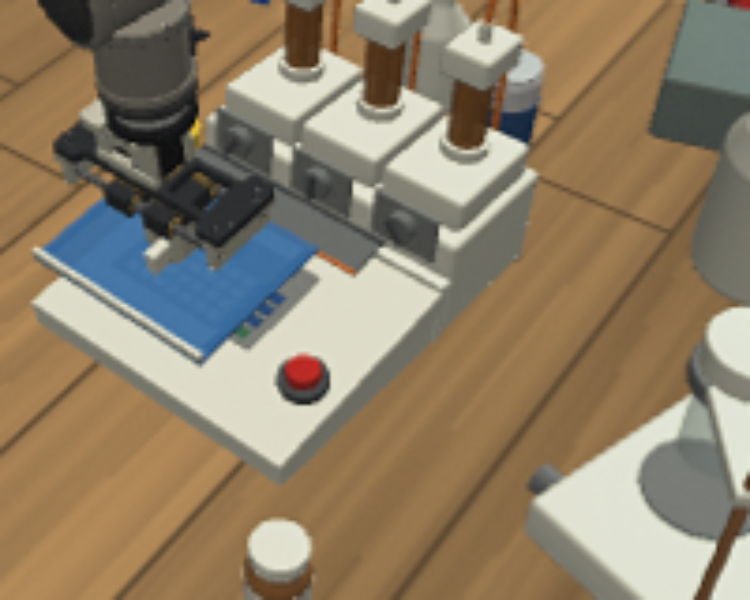

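{"name": "step_arm", "arguments": {"steps": [{"x":0.012,"y":0,"z":0.03,"rx":0,"ry":0,"rz":0,"claw":-1},{"x":0.012,"y":0,"z":0.055,"rx":0,"ry":0,"rz":0,"claw":-1},{"x":0.012,"y":0,"z":0.07,"rx":0,"ry":0,"rz":0,"claw":-1},{"x":0.012,"y":0,"z":0.078,"rx":0,"ry":0,"rz":0,"claw":-1},{"x":0.012,"y":0,"z":0.08,"rx":0,"ry":0,"rz":0,"claw":-1},{"x":0.012,"y":0,"z":0.082,"rx":0,"ry":0,"rz":0,"claw":-1},{"x":0.012,"y":0,"z":0.082,"rx":0,"ry":0,"rz":0,"claw":-1},{"x":0.012,"y":0,"z":0.082,"rx":0,"ry":0,"rz":0,"claw":-1}]}}

```text
time: 9.3
tool_pos: [0.5182, 0.0402, 0.055]
tool_rot: [-3.141, -0.12, 1.495]
contact_force: [0.1, 0.3, -2.4]
opening: 0.0114
grip_force: 50.0
```

{"name": "step_arm", "arguments": {"steps": [{"x":0,"y":0,"z":0.001,"rx":0,"ry":0,"rz":0,"claw":-1},{"x":0,"y":0,"z":0.002,"rx":0,"ry":0,"rz":0,"claw":-1},{"x":0,"y":0,"z":0.003,"rx":0,"ry":0,"rz":0,"claw":-1},{"x":0,"y":0,"z":0.003,"rx":0,"ry":0,"rz":0,"claw":-1}]}}

```text
time: 9.63
tool_pos: [0.5177, 0.0408, 0.0521]
tool_rot: [-3.14, -0.12, 1.495]
contact_force: [-0.2, -0.4, -2.9]
opening: 0.0116
grip_force: 50.0
```

```bash
python3 g.py h2
```

```text
9.6333 tcp deck [-0.1061  0.0003  0.0059] tcp axes err [ 0.0016 -0.     -0.    ] F [-0.8  0.2 -2.8] 49.9982625246048
scene 1176 plain edge by y: [[-90.0, -27.0], [-75.0, -26.0], [-60.0, -27.0], [-45.0, -28.0], [-30.0, -97.0], [-15.0, -92.0], [0.0, -33.0], [15.0, -35.0], [30.0, -108.0], [45.0, -96.0], [60.0, -95.0], [75.0, -100.0], [90.0, -98.0]]
 sides: [[-70.0, -97.0, 99.0], [-56.0, -99.0, 100.0], [-42.0, -99.0, 98.0], [-28.0, -99.0, 99.0], [-14.0, -99.0, 100.0], [-0.0, -99.0, 98.0], [14.0, -99.0, 95.0], [28.0, -99.0, -47.0], [42.0, -99.0, -46.0], [56.0, -99.0, 13.0], [70.0, -99.0, 10.0]]
 orange x 1.2 slope 0.0005 y -109.1 64.8
top 400 plain edge by y: [[-90.0, -26.0], [-75.0, -26.0], [-60.0, -25.0], [-45.0, -25.0], [-30.0, -25.0], [-15.0, -25.0], [0.0, -24.0], [15.0, -25.0], [30.0, -24.0], [45.0, -25.0], [60.0, -24.0], [75.0, -25.0], [90.0, -27.0]]
 sides: [[-70.0, -11.0, 1.0], [-56.0, -12.0, -2.0], [56.0, -98.0, 96.0], [70.0, -99.0, 98.0]]
 orange x 0.4 slope -0.0188 y -113.3 123.8
```

{"name": "step_arm", "arguments": {"steps": [{"x":0,"y":0,"z":0.001,"rx":0,"ry":0,"rz":0,"claw":-1},{"x":0,"y":0,"z":0.002,"rx":0,"ry":0,"rz":0,"claw":-1},{"x":0,"y":0,"z":0.002,"rx":0,"ry":0,"rz":0,"claw":-1}]}}

```text
time: 9.98
tool_pos: [0.5178, 0.0409, 0.0511]
tool_rot: [-3.14, -0.12, 1.495]
contact_force: [-1.1, -0.9, 3.0]
opening: 0.0116
grip_force: 50.0
```

{"name": "step_arm", "arguments": {"steps": [{"x":0,"y":0,"z":0.001,"rx":0,"ry":0,"rz":0,"claw":-1},{"x":0,"y":0,"z":0.001,"rx":0,"ry":0,"rz":0,"claw":-1}]}}

```text
time: 10.15
tool_pos: [0.5178, 0.0409, 0.0511]
tool_rot: [-3.141, -0.12, 1.495]
contact_force: [-5.2, -2.6, 11.9]
opening: 0.0114
grip_force: 50.0
```

{"name": "step_arm", "arguments": {"steps": [{"x":0.004,"y":0,"z":-0.0006,"rx":0,"ry":0,"rz":0,"claw":-1},{"x":0.01,"y":0,"z":-0.0006,"rx":0,"ry":0,"rz":0,"claw":-1},{"x":0.016,"y":0,"z":-0.0006,"rx":0,"ry":0,"rz":0,"claw":-1},{"x":0.022,"y":0,"z":-0.0006,"rx":0,"ry":0,"rz":0,"claw":-1},{"x":0.027,"y":0,"z":-0.0006,"rx":0,"ry":0,"rz":0,"claw":-1},{"x":0.027,"y":0,"z":-0.0006,"rx":0,"ry":0,"rz":0,"claw":-1}]}}

```text
time: 10.65
tool_pos: [0.5204, 0.061, 0.0536]
tool_rot: [3.141, -0.119, 1.496]
contact_force: [0.0, -2.8, 5.9]
opening: 0.0116
grip_force: 50.0
```

```bash
python3 g.py h3
python3 - <<'E'
import cv2
im=cv2.imread("pics/h3_scene.png"); cv2.imwrite("pics/h3v.png",cv2.resize(im[140:220,230:330],(750,600),interpolation=cv2.INTER_CUBIC))
E
```

```text
10.65 tcp deck [-0.0857 -0.0008  0.005 ] tcp axes err [-0.001   0.0005  0.0005] F [-2.1 -0.2  6.2] 50.003589391708374
scene 1142 plain edge by y: [[-90.0, -7.0], [-75.0, -8.0], [-60.0, -9.0], [-45.0, -8.0], [-30.0, -72.0], [-15.0, -69.0], [0.0, -13.0], [15.0, -15.0], [30.0, -89.0], [45.0, -76.0], [60.0, -73.0], [75.0, -78.0], [90.0, -72.0]]
 sides: [[-70.0, -99.0, 98.0], [-56.0, -99.0, 99.0], [-42.0, -99.0, 97.0], [-28.0, -99.0, 98.0], [-14.0, -99.0, 99.0], [-0.0, -99.0, 97.0], [14.0, -99.0, 97.0], [28.0, -99.0, -48.0], [42.0, -99.0, -48.0], [56.0, -99.0, 11.0], [70.0, -99.0, 8.0]]
 orange x 1.2 slope 0.0 y -109.1 -44.0
top 350 plain edge by y: [[-90.0, -6.0], [-75.0, -7.0], [-60.0, -6.0], [-45.0, -7.0], [-30.0, -9.0], [-15.0, -6.0], [0.0, -8.0], [15.0, -6.0], [30.0, -8.0], [45.0, -6.0], [60.0, -8.0], [75.0, -6.0], [90.0, -8.0]]
 sides: [[-70.0, -12.0, -0.0], [-56.0, -14.0, -3.0], [56.0, -99.0, 98.0], [70.0, -98.0, 97.0]]
 orange x 0.5 slope -0.0046 y -113.3 124.7
```

View pics/h3v.png

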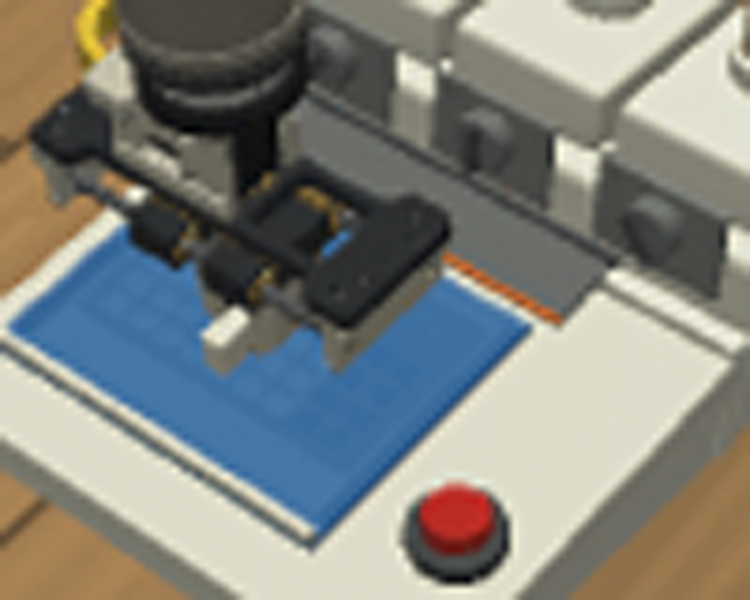

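{"name": "step_arm", "arguments": {"steps": [{"x":0.005,"y":0,"z":0,"rx":0,"ry":0,"rz":0,"claw":-1},{"x":0.01,"y":0,"z":0,"rx":0,"ry":0,"rz":0,"claw":-1},{"x":0.015,"y":0,"z":0,"rx":0,"ry":0,"rz":0,"claw":-1},{"x":0.02,"y":0,"z":0,"rx":0,"ry":0,"rz":0,"claw":-1},{"x":0.02,"y":0,"z":0,"rx":0,"ry":0,"rz":0,"claw":-1}]}}

```text
time: 11.17
tool_pos: [0.5215, 0.0758, 0.0554]
tool_rot: [3.141, -0.119, 1.496]
contact_force: [-0.4, -2.1, 5.7]
opening: 0.0115
grip_force: 50.0
```

{"name": "step_arm", "arguments": {"steps": [{"x":0.005,"y":0,"z":0,"rx":0,"ry":0,"rz":0,"claw":-1},{"x":0.01,"y":0,"z":0,"rx":0,"ry":0,"rz":0,"claw":-1},{"x":0.015,"y":0,"z":0,"rx":0,"ry":0,"rz":0,"claw":-1},{"x":0.02,"y":0,"z":0,"rx":0,"ry":0,"rz":0,"claw":-1},{"x":0.023,"y":0,"z":0,"rx":0,"ry":0,"rz":0,"claw":-1},{"x":0.023,"y":0,"z":0,"rx":0,"ry":0,"rz":0,"claw":-1},{"x":0.023,"y":0,"z":0,"rx":0,"ry":0,"rz":0,"claw":-1},{"x":0.023,"y":0,"z":0,"rx":0,"ry":0,"rz":0,"claw":-1}]}}

```text
time: 11.83
tool_pos: [0.5227, 0.0927, 0.0574]
tool_rot: [3.141, -0.12, 1.495]
contact_force: [1.1, -4.0, 5.6]
opening: 0.0112
grip_force: 50.0
```

```bash
python3 g.py h4
python3 - <<'E'
import cv2
im=cv2.imread("pics/h4_scene.png"); cv2.imwrite("pics/h4v.png",cv2.resize(im[140:220,230:330],(750,600),interpolation=cv2.INTER_CUBIC))
E
```

```text
11.8333 tcp deck [-0.0537 -0.0008  0.005 ] tcp axes err [-0.0009  0.0002  0.0002] F [-3.2 -1.4  6. ] 50.00277578830719
scene 1018 plain edge by y: [[-90.0, -1.0], [-75.0, -2.0], [-60.0, -1.0], [-45.0, -2.0], [-30.0, -38.0], [-15.0, -34.0], [0.0, -81.0], [15.0, -72.0], [30.0, -58.0], [45.0, -45.0], [60.0, -38.0], [75.0, -43.0], [90.0, -40.0]]
 sides: [[-70.0, -99.0, 97.0], [-56.0, -99.0, 98.0], [-42.0, -99.0, 99.0], [-28.0, -99.0, 97.0], [-14.0, -99.0, 98.0], [-0.0, -99.0, 99.0], [14.0, -99.0, 96.0], [28.0, -99.0, -48.0], [42.0, -99.0, -50.0], [56.0, -96.0, -47.0]]
 orange x 1.3 slope 0.0036 y -109.1 -52.6
top 28 plain edge by y: [[-15.0, -101.0], [0.0, -98.0]]
 sides: [[-70.0, -15.0, 0.0], [-56.0, -14.0, -2.0]]
 orange x 1.6 slope 0.0301 y -113.3 122.9
```

View pics/h4v.png

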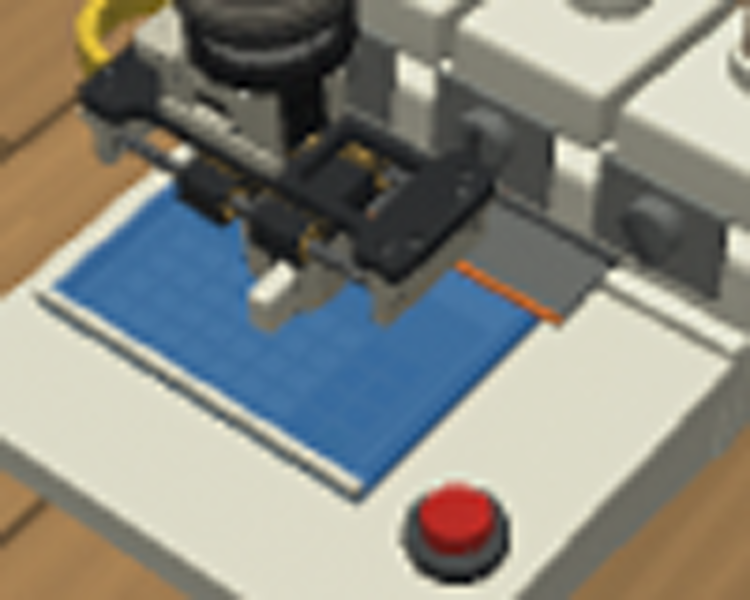

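{"name": "step_arm", "arguments": {"steps": [{"x":0,"y":0,"z":0.0002,"rx":0,"ry":0,"rz":0,"claw":-1},{"x":0,"y":0,"z":0.0002,"rx":0,"ry":0,"rz":0,"claw":-1},{"x":0,"y":0,"z":0.0002,"rx":0,"ry":0,"rz":0,"claw":-1},{"x":0,"y":0,"z":0.0002,"rx":0,"ry":0,"rz":0,"claw":-1},{"x":0,"y":0,"z":0.0002,"rx":0,"ry":0,"rz":0,"claw":-1},{"x":0,"y":0,"z":0.0002,"rx":0,"ry":0,"rz":0,"claw":-1}]}}

```text
time: 12.43
tool_pos: [0.5227, 0.0927, 0.0574]
tool_rot: [3.141, -0.12, 1.495]
contact_force: [-0.1, -3.0, 7.9]
opening: 0.0117
grip_force: 50.0
```

Contact force is about 8 N plus the roughly 2.8 N guard weight, so about 10.7 N on the deck.

```bash
python3 -c "
from cell import robot
print(robot.hand_in())"
```

```text
the job is handed in; nothing more can be done
None
```

I pressed the standby plunger to its stop, slid the guard about 25 mm under the flap without visibly lifting it, and handed the job in at about 12.4 s with the gripper still pressing the guard flat at about 10–11 N; no verdict came back.

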